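# Open the ratchet bowl vice of a one-handed preparation board

## Robot

A 7-joint arm with a two-finger parallel gripper is mounted at the origin on the work surface. World frame = base frame: x ahead of the robot, y to its left, z up, the work surface at z = 0. Lengths are in m, angles in rad, forces in N, time in s.
With the tool pointing down it reaches from about 0.4 to 0.875 m from the base axis. Payload 19.3 kg.
Tool frame: the origin (TCP) lies on the mounting face of the last link; the fingertips stand 173 mm ahead of it and the grasp point (between the pads) lies 155 mm ahead of it (bot.hold_point_z is the z of the grasp point in the tool frame, in m); z points along the fingers, y is the direction in which the jaws open and shut (so a half turn about z gives the same grasp; the last joint's range is limited). The gripper opens to 85 mm and grips with 20 to 120 N. Pads are 22 mm wide; open, the fingers measure 114 mm over their backs; the gripper's body (76 mm by 85 mm) begins 54 mm behind the grasp point. The pads swing forward as they close: fully open they stand 13 mm farther back than shut.
Start: joints at [-1.366, 0.521, -0.036, 1.599, 0.021, 1.021, -0.113], TCP at [0.17, 0.602, 0.405] pointing down, gripper open.
Joint ranges: [-2.91, 2.91], [-0.3, 2.13], [-1.5, 1.42], [0.17, 2.43], [-1.26, 4.41], [0.16, 1.93], [-2.52, 2.52]. Speed limits (rad/s): [1.89, 1.89, 2.39, 2.39, 3.01, 3.01, 3.01].

## Interface

Orientations are given as [roll, pitch, yaw] about the fixed x, y, z axes, in that order (R = Rz(yaw) Ry(pitch) Rx(roll)).
In Python, from bench import bot gives the robot as it stands.
- The arm moves only by the tool play_rows, never from a script. Its arguments are lists of equal length, an entry for each row: "offset": the shift along the tool's x, y, z in m, a list of three; "angular": the turn, a rotation vector about the tool's x, y, z in degrees, a list of three; "jaw": the opening, from 0 (shut) to 1 (fully open). A call has 1 to 20 rows; each row shifts and turns the pose as measured when the row begins, along the tool's axes as they then stand; what a row does not reach is not made up. A row lasts 1/10 s, in which the tool goes at most 50 mm and 8.59 degrees, less where a joint would pass 70% of its speed; a pose out of reach is approached as far as the arm can. A call with a gripper value outside its range is refused whole. The fingers move at their own pace and stop on an object; the grip force is fixed at half the most. Time passes only in rows, so rows that do not move let the fingers close. It gives the time, the measured TCP pose, the force and the opening at its end, in the units of the state.
- bot.sense(): the state, without advancing time (a new reading comes with each control period).
- bot.read_camera(name): name is "side" or "top" or "wrist"; returns a dict with "image" (384x512x3 uint8, red, green, blue), "z_map" (384x512 float32, m along the optical axis (not along the pixel's ray), 0 where there is no reading), "mtx" (3x3 intrinsics, pixels), "dist_coeffs" ([k1, k2, p1, p2, k3] as OpenCV has them; the pictures are not rectified), "T" (4x4, takes a point from camera to world coordinates); the wrist camera has in their place "tool_from_camera" (4x4, takes a point from camera to tool coordinates, whose origin is the TCP and whose axes are the flange's). Camera axes: x right, y up, looking along -z (the intrinsics and any distortion apply to the point x, -y, -z); pixel columns grow to the right and rows downward; lengths in m; the calibration is good to about 2 mm. A picture is of the moment at which its call begins: read the wrist's pose just before it.
- bot.hand_in(): hands the job in, once; it reports no verdict.
Trained networks look in a picture, given as the dict that the camera call returned (one of the last four; its "shot" number tells which), for a name from the list of things; names that differ only in an ending like _2 or _b are one class to them, and where a whole thing is asked for, a point or a joint stands for the part that bears it (a point fixed in the world has none). Each returns a list of dicts, best first, with "conf" (0 to 1); they miss things now and then, are a little off and sometimes report something else, mostly with a low value. They report only what shows in the picture. A call takes as long as a camera call. They do not tell look-alikes from the thing itself.
- bot.cut_out(picture, thing): "region" (384x512 bool, what is visible of it) and "bbox" ([left, top, width, height] as shares, 0 to 1, of the picture: columns of its width, rows of its height, round what is visible of it).
- bot.pinpoint(picture, thing): "position" ([row, column] as shares, 0 to 1, of the picture: columns of its width, rows of its height: a listed point, or the origin of a listed thing).
The state is a dict: "clock": time; "joints": joint angles; "dq": joint speeds; "joint_efforts": joint torques, N m; "tool_pos": TCP position; "orientation": TCP orientation; "ft_force": force on the tool from outside, world axes, zero at the start; "wrist_torque": the same for the moment, N m; "finger_gap": opening from 0.0 (shut) to 1.0 (fully open).
Only numpy, scipy, OpenCV 4.12 (cv2) and the standard library are available. Lean on these libraries where they do the work, as an engineer would, in place of code of your own. Each camera call takes 0.05 s, during which the arm holds its last target.

## Task

The mixing bowl has been emptied and is to be freed from the vice of the preparation board. With the fingertips press the release key on the sliding jaw down and, keeping it down, push the jaw back along its bar, away from the bowl, all the way to the end stop; then let go and come clear. Nothing is to be gripped or lifted: leave the bowl standing where it is on the board and do not disturb the things around it.

Things in the scene. Friction and masses are not known exactly. Their poses are not given: they have to be found in the camera images.
- holder: Preparation board, fixed: light wood 400 x 220 mm, top 24 mm above the table, with a bowl vice along its middle. Origin on the table under the release key's centre at mid-travel of the sliding jaw; +x along the steel bar the way the jaw opens, from bowl to end stop; z up. Board spans x -275 to 125, y +/-110 mm. Two rubber pegs (the fixed jaw), 86 mm high, stand at x = -246, y = +/-51 mm.
- bar_end (a point): Centre of the end stop's bowl-side face: an aluminium bracket 52 mm wide, 14 mm thick, top 72 mm above the table, at x = 100 mm in the board's frame. The steel bar (28 mm wide, top 58 mm above the table, ratchet teeth on its underside) runs from here 192 mm towards the bowl. Fixed.
- jaw (a joint): Place of the sliding jaw along the bar, m: 0 at the start (closed on the bowl), growing as it is pushed away from the bowl, 0.072 against the end stop. The ratchet blocks that way while the key is up (1.5 mm play). Slides with about 2 N friction and stays where left. Aluminium carriage 114 mm long, 48 mm wide, over the bar; in order from the bowl: upright jaw plate, flat release key, upright push plate.
- jaw_face (a point): Centre of the jaw plate's rubber face, towards the bowl, 56 mm before the key's centre. The plate is 60 mm wide, 18 mm thick with its rubber, top 92 mm above the table. From its back to the push plate is a 64 mm gap (38 mm before to 26 mm behind the key's centre), open above and at both sides, in which the key lies. Moves with the jaw.
- release (a joint): How far the release key is pressed, m: 0 up, 0.008 fully down. A spring holds it up with 2 N at 0, 5 N fully down, and lifts it when let go. The ratchet is free while it is more than about 0.004 down, so it must be kept down while the jaw is pushed. It moves straight down and travels with the jaw.
- key_top (a point): Centre of the top of the release key, a flat ribbed black plate 46 mm (along the bar) x 44 mm between the jaw plate and the push plate; 78 mm above the table when up. Moves with the key and the jaw; axes as the board's.
- push_face (a point): On the push plate's upright face that looks to the bowl: 26 mm along the board's +x from the key's centre, 93 mm above the table. The plate is 52 mm wide, 12 mm thick, top 108 mm above the table. A finger standing on the key pushes on this face to move the jaw back. Moves with the jaw; axes as the board's.
- bowl_center (a point): Centre (half-way up) of the round stainless mixing bowl, 166 mm across its rim and 70 mm high, standing loose on the board between the fixed pegs and the sliding jaw; its rim is 94 mm above the table. To be left alone.
- sauce_mid (a point): Bystander: middle of a beige sauce bottle with a black cap, 58 mm across and 177 mm high, standing on the table on the board's -y side; this point is 70 mm above its foot.
- cup_mid (a point): Bystander: centre of a white paper cup, 74 mm across and 80 mm high, standing on the table beyond the end-stop end of the board.
- tub_mid (a point): Bystander: centre of an open paper tub, white with a blue band, 104 mm across and 55 mm high, standing on the table on the board's -y side.
- spoon: Bystander: a wooden spoon 190 mm long lying loose on the board beside the bar, on its +y side; its x axis runs along it.
There are look-alikes about, which are no part of the job. Of the things like the part that bears bowl_center, leave any that is blue, brown or green; of the rest the larger one is meant.

How it is judged:
On the way, in this order (a step that is already met when the one before it is completed fails the run):
1. the release key is pressed down while the jaw is still closed (value of joint release above 0.004 m and value of joint jaw below 0.012 m), for 0.05 s.
2. the jaw is pushed back to the end stop (value of joint jaw above 0.067 m), for 0.1 s.
At the end, for the whole second after the job is handed in: The sliding jaw stands within 5 mm of the end stop (joint above 0.067 m) and at rest; the bowl stands upright (within 0.1 rad) and at rest within 15 mm of where it was; bottle, cup, tub and spoon are within 30 mm of where they were (value of joint jaw above 0.067 m and velocity of joint jaw below 0.01 m/s and distance of bowl_center from where it was at the start of the episode below 0.015 m and angle between bowl_center's own z axis and vertical below 0.1 rad and linear speed of bowl below 0.02 m/s and distance of each of sauce_mid, cup_mid, tub_mid, spoon from where it was at the start of the episode below 0.03 m); the robot touches nothing.
It fails at once if the bowl is shoved, tipped or lifted (moved over 20 mm, tilted over 0.3 rad, or raised over 10 mm) (distance of bowl_center from where it was at the start of the episode above 0.02 m or angle between bowl_center's own z axis and vertical above 0.3 rad or height (world z) of bowl_center above 0.069 m).
It fails at once if a bystander is knocked, tipped or lifted (moved over 30 mm or, for those that stand, tilted over 0.4 rad) (distance of any of sauce_mid, cup_mid, tub_mid, spoon from where it was at the start of the episode above 0.03 m or angle between any of sauce_mid, cup_mid, tub_mid's own z axis and vertical above 0.4 rad).
It also fails if it takes over 32 s, if anything falls off the work surface, if the arm or the gripper's body presses on something with over 40 N, if the wrist force passes 120 N, or if a joint passes its speed limit or range.

## Working session

There is one attempt and no reset: what is moved stays moved. The work goes in short steps, Python scripts to look and compute and a tool call to move; the robot and the scene stay as the last step left them, time stands still between calls to the robot, and variables do not carry over. Pictures are saved under pics/ and viewed, and the job is handed in when it is done.

Besides the shell and the picture viewer there is one more tool, called after ">>>" as name(argument=value, ...) on one line, values as JSON. play_rows: Moves the arm, as the interface text tells. Its arguments: {"type":"object","properties":{"offset":{"type":"array","items":{"type":"array","items":{"type":"number"}}},"angular":{"type":"array","items":{"type":"array","items":{"type":"number"}}},"jaw":{"type":"array","items":{"type":"number"}}},"required":["offset","angular","jaw"]}

```bash
mkdir -p pics; cat > h.py <<'E'
import numpy as np, cv2
from bench import bot
def px2w(p,u,v,z=None):
    K=np.array(p["mtx"]);d=np.array(p["dist_coeffs"],float)
    n=cv2.undistortPoints(np.array([[[u,v]]],float),K,d)[0,0]
    ray=np.array([n[0],-n[1],-1.0])
    T=np.array(p["T"])
    if z is None:
        zz=p["z_map"][int(round(v)),int(round(u))]
        return (T@np.r_[ray*zz,1])[:3]
    r=T[:3,:3]@ray; o=T[:3,3]
    return o+r*(z-o[2])/r[2]
E
python3 - <<'E'
from h import *
print(bot.sense())
for n in ["top","side"]:
    p=bot.read_camera(n)
    cv2.imwrite(f"pics/{n}0.png",p["image"][:,:,::-1])
    for t in ["holder","bar_end","jaw_face","key_top","push_face","bowl_center","sauce_mid","cup_mid","tub_mid","spoon"]:
        for r in bot.pinpoint(p,t)[:3]:
            v,u=r["position"][0]*384,r["position"][1]*512
            try: w=px2w(p,u,v)
            except Exception as e: w=np.zeros(3)
            print(n,t,round(r["conf"],2),round(u),round(v),w.round(3))
E
```

```text
{'clock': 0.0, 'joints': array([-1.36622672,  0.52198544, -0.03632052,  1.59999266,  0.02121733,
        1.02110218, -0.11279516]), 'dq': array([-5.83961147e-04,  7.54610398e-05, -8.25260122e-04,  6.33289086e-04,
       -4.81127743e-04,  4.36919815e-04,  1.69687427e-04]), 'joint_efforts': array([-1.16666477e-03, -9.27116346e+01,  1.97913520e+00, -3.69923508e+01,
        1.77077658e-02,  8.31539801e-03,  2.91839137e-05]), 'tool_pos': array([0.16956789, 0.60141283, 0.40414901]), 'orientation': array([-3.14049473e+00,  9.67785476e-05,  2.86682079e+00]), 'ft_force': array([ 0.51575176,  0.50197526, -0.11161311]), 'wrist_torque': array([-0.01200075,  0.05939442, -0.00232362]), 'finger_gap': 1.0027813397802194}
top bar_end 0.68 187 225 [0.444 0.214 0.057]
top jaw_face 0.72 234 195 [0.547 0.062 0.089]
top jaw_face 0.63 212 214 [0.481 0.131 0.094]
top jaw_face 0.63 190 225 [0.447 0.204 0.059]
top key_top 0.47 218 202 [0.521 0.113 0.079]
top key_top 0.39 212 211 [0.49  0.131 0.087]
top push_face 0.89 216 209 [0.501 0.121 0.065]
top bowl_center 0.95 350 299 [ 0.21  -0.347  0.001]
top bowl_cent
[... 238 characters left out ...]
mid 0.29 251 177 [0.622 0.007 0.024]
top spoon 0.63 224 230 [0.436 0.093 0.026]
side holder 0.83 240 183 [0.489 0.117 0.022]
side bar_end 0.65 221 163 [0.441 0.207 0.058]
side jaw_face 0.87 263 175 [0.559 0.059 0.084]
side jaw_face 0.19 239 185 [0.485 0.106 0.024]
side key_top 0.63 250 173 [ 0.321 -0.856  0.784]
side push_face 0.9 241 168 [0.5   0.125 0.08 ]
side bowl_center 0.83 171 315 [ 0.217 -0.334  0.004]
side bowl_center 0.77 281 192 [0.61  0.023 0.029]
side bowl_center 0.71 248 282 [ 0.425 -0.285  0.003]
side sauce_mid 0.89 293 157 [0.687 0.126 0.089]
side cup_mid 0.62 209 156 [0.405 0.256 0.062]
side tub_mid 0.92 258 151 [0.594 0.255 0.053]
side spoon 0.82 225 192 [0.432 0.079 0.026]
```

```bash
python3 - <<'E'
import cv2
for n in ["top","side"]:
    im=cv2.imread(f"pics/{n}0.png")
    c=im[90:270,140:340] 
    cv2.imwrite(f"pics/{n}0c.png",cv2.resize(c,None,fx=3.3,fy=3.3,interpolation=cv2.INTER_CUBIC))
E
```

```text
(no output)
```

View pics/top0.png

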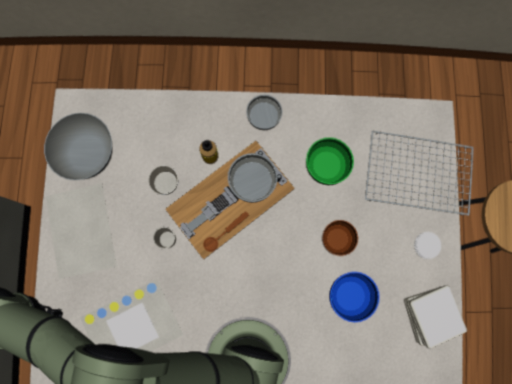

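View pics/side0.png

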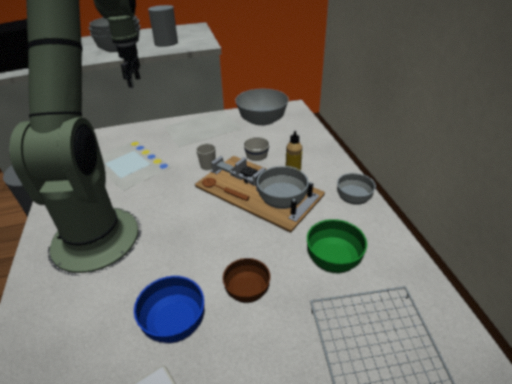

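```bash
ls pics
```

```text
side0.png
side0c.png
top0.png
top0c.png
```

View pics/top0c.png

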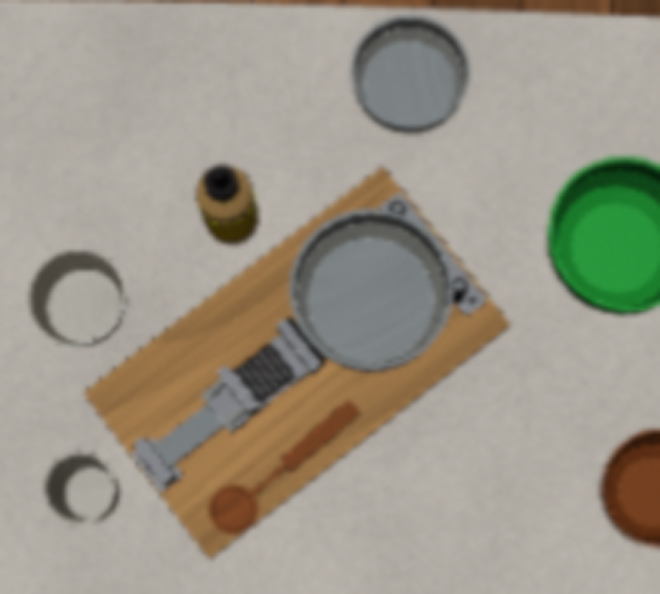

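View pics/side0c.png

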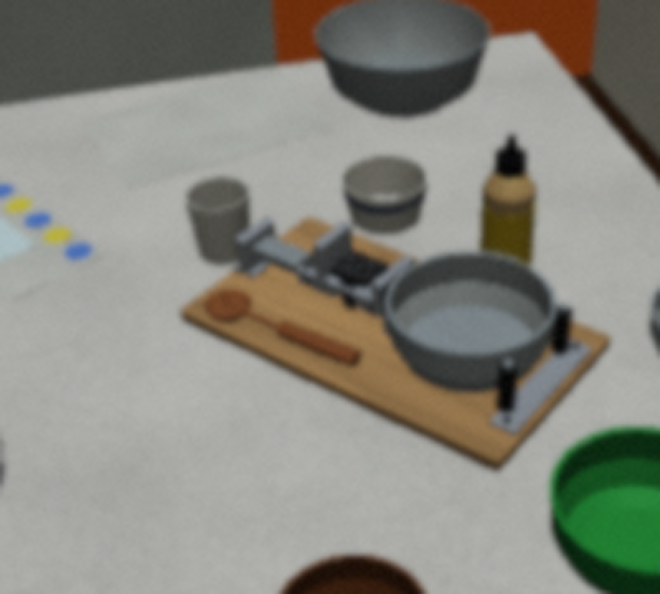

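```bash
python3 - <<'E'
from h import *
from scipy.optimize import least_squares
p=bot.read_camera("top")
def c(x,y,z=None): 
    return px2w(p,140+(x+.5)/3.3-.5,90+(y+.5)/3.3-.5,z)
cor=[c(*q,0.024) for q in [(382,168),(510,325),(212,557),(87,392)]]
for q in cor: print("corner",q.round(4))
C=np.array(cor)[:,:2]
# image order: A(-275,-110?) fit
B=np.array([[-.275,-.110],[-.275,.110],[.125,.110],[.125,-.110]])
def W(s,b): 
    ca,sa=np.cos(s[2]),np.sin(s[2]); return b@np.array([[ca,sa],[-sa,ca]])+s[:2]
best=min((least_squares(lambda s:(W(s,b)-C).ravel(),[.5,.1,a]) for b in (B,) for a in (0,1.5,3,4.5)),key=lambda r:r.cost)
s=best.x; print("board",s.round(4),"res",best.fun.round(4))
for n,b,z in [("key",[-.036,0],.078),("pushtop",[-.004,0],.108),("jawtop",[-.083,0],.092),("stoptop",[.107,0],.072),("pushface",[-.010,0],.093)]:
    print(n,W(s,np.array(b)).round(4))
print("meas key",c(264,373,.078)[:2],"push",c(232,396,.108)[:2],"jaw",c(300,345,.092)[:2],"stop",c(157,462,.072)[:2])
e=np.array(bot.sense()["orientation"]);print(e)
sd=bot.read_camera("side")
for r in bot.pinpoint(sd,"key_top")[:1]:
    v,u=r["position"][0]*384,r["position"][1]*512; print(u,v,px2w(sd,u,v,.078))
r=bot.pinpoint(sd,"push_face")[0];v,u=r["position"][0]*384,r["position"][1]*512; print(u,v,px2w(sd,u,v,.093))
# side-view corner check
for q in [(183,315),(497,467),(609,341)]: print(px2w(sd,140+q[0]/3.3,90+q[1]/3.3,.024).round(4))
E
```

```text
corner [ 0.7545 -0.0066  0.024 ]
corner [ 0.5874 -0.1456  0.024 ]
corner [0.3365 0.1574 0.024 ]
corner [0.5036 0.2953 0.024 ]
board [0.4976 0.1329 2.2632] res [ 0.0033 -0.002   0.0011 -0.0034 -0.0033  0.0014 -0.0011  0.004 ]
key [0.5206 0.1052]
pushtop [0.5002 0.1298]
jawtop [0.5506 0.069 ]
stoptop [0.4293 0.2152]
pushface [0.504  0.1252]
meas key [0.52069501 0.10773434] push [0.49223276 0.13662173] jaw [0.54797603 0.07185583] stop [0.42809838 0.21229655]
[-3.14152719e+00 -1.98678128e-05  2.86679134e+00]
245.2992 172.416 [0.50806864 0.09841741 0.078     ]
242.5856 164.0832 [0.50595823 0.12766964 0.093     ]
[0.338 0.145 0.024]
[ 0.5852 -0.1562  0.024 ]
[ 0.7512 -0.0183  0.024 ]
```

>>> play_rows(offset=[[-0.034, -0.027, 0], [-0.034, -0.027, 0], [-0.034, -0.027, 0], [-0.034, -0.027, 0], [-0.034, -0.027, 0], [-0.034, -0.027, 0], [-0.034, -0.027, 0], [-0.034, -0.027, 0], [-0.034, -0.027, 0], [-0.034, -0.027, 0], [-0.034, -0.027, 0], [-0.034, -0.027, 0], [0, 0, 0], [0, 0, 0]], angular=[[0, 0, 0], [0, 0, 0], [0, 0, 0], [0, 0, 0], [0, 0, 0], [0, 0, 0], [0, 0, 0], [0, 0, 0], [0, 0, 0], [0, 0, 0], [0, 0, 0], [0, 0, 0], [0, 0, 7], [0, 0, 7]], jaw=[0, 0, 0, 0, 0, 0, 0, 0, 0, 0, 0, 0, 0, 0])

```text
clock: 2.7
tool_pos: [0.4852, 0.1611, 0.4046]
orientation: [3.137, 0.001, 2.62]
ft_force: [-0.3, 1.1, 0.4]
finger_gap: -0.0
```

>>> play_rows(offset=[[0, 0, 0], [0, 0, 0], [0, 0, 0], [0, 0, 0]], angular=[[0, 0, 7], [0, 0, 7], [0, 0, 6.5], [0, 0, 0]], jaw=[0, 0, 0, 0])

```text
clock: 3.1
tool_pos: [0.4857, 0.1598, 0.4049]
orientation: [3.137, -0.0, 2.242]
ft_force: [0.1, 0.5, -0.7]
finger_gap: 0.001
```

```bash
cat > rel.py <<'E'
from h import *
from scipy.spatial.transform import Rotation as Ro
s=bot.sense(); R=Ro.from_euler("xyz",s["orientation"]).as_matrix()
S=np.array([.4976,.1329]);a=2.2632
d=np.array(s["tool_pos"])-np.r_[S,0]; bx=d[0]*np.cos(a)+d[1]*np.sin(a); by=-d[0]*np.sin(a)+d[1]*np.cos(a)
print("clk",s["clock"],"board xy",round(bx,4),round(by,4),"z",round(s["tool_pos"][2],4),"tip",(np.array(s["tool_pos"])+R[:,2]*.173).round(4),"R",R.round(3).tolist(),"F",s["ft_force"].round(1),s["orientation"].round(4))
E
python3 - <<'E'
from rel import *
T=np.r_[.5195,.1075,.30]
print("tool shift to z=.30:",(R.T@(T-s["tool_pos"])).round(4))
p=bot.read_camera("wrist");cv2.imwrite("pics/w1.png",p["image"][:,:,::-1])
M=np.eye(4);M[:3,:3]=R;M[:3,3]=s["tool_pos"];p["T"]=M@np.array(p["tool_from_camera"])
for t,z in [("key_top",.078),("push_face",.093),("jaw_face",None),("bar_end",None)]:
    for r in bot.pinpoint(p,t)[:2]:
        v,u=r["position"][0]*384,r["position"][1]*512; print(t,r["conf"],u,v,px2w(p,u,v,z).round(4))
E
```

```text
clk 3.1 board xy 0.0283 -0.008 z 0.4049 tip [0.4864 0.1604 0.2319] R [[-0.622, 0.783, 0.004], [0.783, 0.622, 0.003], [0.0, 0.005, -1.0]] F [ 0.1  0.5 -0.7] [ 3.1366e+00 -4.0000e-04  2.2422e+00]
tool shift to z=.30: [-0.062  -0.0066  0.1049]
key_top 0.88 251.2896 239.0016 [0.5228 0.106  0.078 ]
push_face 0.61 250.4192 221.4144 [0.5059 0.1264 0.093 ]
push_face 0.28 255.8976 326.89919999999995 [0.591  0.0278 0.093 ]
bar_end 0.69 249.3952 106.7904 [0.4372 0.2115 0.06  ]
```

View pics/w1.png

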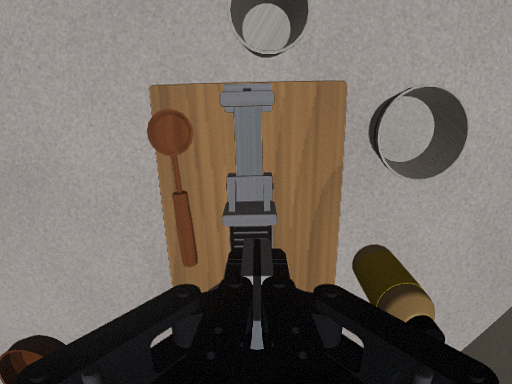

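>>> play_rows(offset=[[-0.031, -0.0035, 0], [-0.03, -0.0035, 0.02], [0, 0, 0.03], [0, 0, 0.03], [0, 0, 0.015], [0, 0, 0]], angular=[[0, 0, -1.2], [0.3, 0, 0], [0, 0, 0], [0, 0, 0], [0, 0, 0], [0, 0, 0]], jaw=[0, 0, 0, 0, 0, 0])

```text
clock: 3.95
tool_pos: [0.521, 0.1062, 0.3075]
orientation: [3.139, -0.0, 2.28]
ft_force: [-0.1, -0.5, -0.3]
finger_gap: -0.004
```

```bash
python3 - <<'E'
from rel import *
T=np.r_[.5195,.109,.108]-R[:,2]*.173
print("tool shift to tip z=.108:",(R.T@(T+0-s["tool_pos"])).round(4), "now want T", T)
for n in ["wrist","side"]:
    p=bot.read_camera(n);im=p["image"][:,:,::-1]
    if n=="side": im=cv2.resize(im[100:230,180:330],None,fx=4.5,fy=4.5,interpolation=cv2.INTER_CUBIC)
    cv2.imwrite(f"pics/{n}2.png",im)
    if n=="wrist":
        M=np.eye(4);M[:3,:3]=R;M[:3,3]=s["tool_pos"];p["T"]=M@np.array(p["tool_from_camera"])
    for t,z in [("key_top",.078),("push_face",.093)]:
      for r in bot.pinpoint(p,t)[:2]:
        v,u=r["position"][0]*384,r["position"][1]*512; print(n,t,r["conf"],u,v,px2w(p,u,v,z).round(4))
E
```

```text
clk 3.95 board xy -0.0354 -0.001 z 0.3075 tip [0.5214 0.1066 0.1345] R [[-0.651, 0.759, 0.002], [0.759, 0.651, 0.002], [0.0, 0.003, -1.0]] F [-0.1 -0.5 -0.3] [ 3.1385e+00 -1.0000e-04  2.2796e+00]
tool shift to tip z=.108: [0.003  0.0001 0.0265] now want T [0.51910525 0.10864968 0.28099919]
wrist key_top 0.66 257.9968 214.1952 [0.5216 0.1075 0.078 ]
wrist push_face 0.64 260.4032 184.5888 [0.5059 0.1279 0.093 ]
side key_top 0.57 247.9104 172.99200000000002 [0.5158 0.0928 0.078 ]
side key_top 0.48 204.8 158.208 [0.3878 0.2233 0.078 ]
side push_face 0.81 238.592 165.1968 [0.4915 0.125  0.093 ]
side push_face 0.74 256.512 150.9888 [0.5717 0.1939 0.093 ]
```

View pics/wrist2.png

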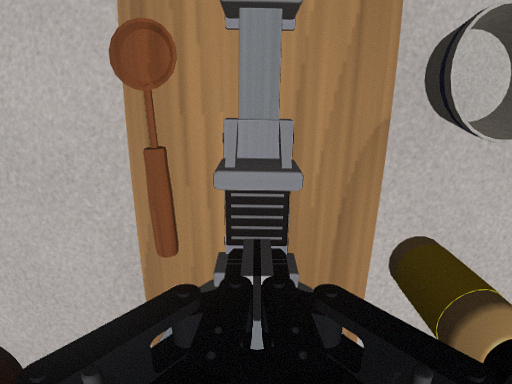

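View pics/side2.png

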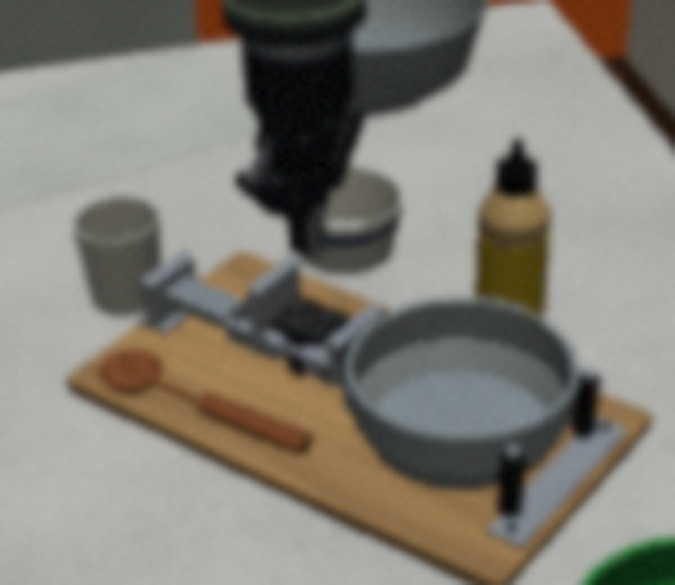

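>>> play_rows(offset=[[0.002, 0, 0.02], [0, 0, 0.015], [0, 0, 0.008], [0, 0, 0.004], [0, 0, 0]], angular=[[0, 0, 0], [0, 0, 0], [0, 0, 0], [0, 0, 0], [0, 0, 0]], jaw=[0, 0, 0, 0, 0])

```text
clock: 4.75
tool_pos: [0.5217, 0.1092, 0.2653]
orientation: [3.128, 0.004, 2.28]
ft_force: [-0.2, 0.2, -0.1]
finger_gap: -0.001
```

```bash
python3 rel.py
```

```text
clk 4.75 board xy -0.0336 -0.0034 z 0.2653 tip [0.5238 0.1102 0.0923] R [[-0.652, 0.759, 0.012], [0.759, 0.651, 0.006], [-0.004, 0.013, -1.0]] F [-0.2  0.2 -0.1] [3.1283 0.0036 2.2804]
```

>>> play_rows(offset=[[0, 0, 0.005], [0, 0, 0.004], [0, 0, 0.003], [0, 0, 0.003]], angular=[[0.7, 0.2, 0], [0, 0, 0], [0, 0, 0], [0, 0, 0]], jaw=[0, 0, 0, 0])

```text
clock: 5.15
tool_pos: [0.5223, 0.1094, 0.2509]
orientation: [3.139, 0.001, 2.281]
ft_force: [0.7, 0.4, 2.9]
finger_gap: 0.002
```

```bash
python3 rel.py
```

```text
clk 5.15 board xy -0.0339 -0.004 z 0.2509 tip [0.5227 0.1096 0.0779] R [[-0.652, 0.759, 0.002], [0.759, 0.652, 0.001], [-0.001, 0.002, -1.0]] F [0.7 0.4 2.9] [3.1393e+00 7.0000e-04 2.2805e+00]
```

Contact at z 0.078, as expected (2.9 N). Press on about 8 mm.

>>> play_rows(offset=[[0, 0, 0.004], [0, 0, 0.004], [0, 0, 0.003]], angular=[[0, 0, 0], [0, 0, 0], [0, 0, 0]], jaw=[0, 0, 0])

```text
clock: 5.45
tool_pos: [0.523, 0.1094, 0.2418]
orientation: [3.136, 0.001, 2.28]
ft_force: [-24.6, -3.5, 105.4]
finger_gap: 0.001
```

```bash
python3 rel.py
```

```text
clk 5.45 board xy -0.0343 -0.0046 z 0.2418 tip [0.5238 0.1098 0.0688] R [[-0.651, 0.759, 0.005], [0.759, 0.651, 0.002], [-0.001, 0.005, -1.0]] F [-24.6  -3.5 105.4] [3.1365e+00 1.1000e-03 2.2800e+00]
```

>>> play_rows(offset=[[0, 0, -0.002]], angular=[[0, 0, 0]], jaw=[0])

```text
clock: 5.55
tool_pos: [0.5228, 0.1092, 0.2446]
orientation: [3.136, 0.001, 2.28]
ft_force: [-2.6, -0.9, 3.6]
finger_gap: -0.002
```

```bash
python3 rel.py
```

```text
clk 5.55 board xy -0.0344 -0.0043 z 0.2446 tip [0.5236 0.1097 0.0716] R [[-0.651, 0.759, 0.004], [0.759, 0.651, 0.003], [-0.001, 0.005, -1.0]] F [-2.6 -0.9  3.6] [3.1365e+00 5.0000e-04 2.2796e+00]
```

>>> play_rows(offset=[[0.005, 0, 0.0], [0.005, 0, 0.0]], angular=[[0, 0, 0], [0, 0, 0]], jaw=[0, 0])

```text
clock: 5.75
tool_pos: [0.5169, 0.116, 0.2454]
orientation: [3.135, 0.002, 2.278]
ft_force: [0.5, -1.3, 2.8]
finger_gap: -0.003
```

```bash
python3 rel.py
```

```text
clk 5.75 board xy -0.0254 -0.0041 z 0.2454 tip [0.5181 0.1165 0.0724] R [[-0.65, 0.76, 0.007], [0.76, 0.65, 0.003], [-0.002, 0.007, -1.0]] F [ 0.5 -1.3  2.8] [3.1345e+00 2.2000e-03 2.2780e+00]
```

>>> play_rows(offset=[[0.005, 0, 0.0012], [0.004, 0, 0.0005]], angular=[[0.3, 0.1, 0], [0, 0, 0]], jaw=[0, 0])

```text
clock: 5.95
tool_pos: [0.5112, 0.1234, 0.2436]
orientation: [3.139, 0.001, 2.278]
ft_force: [1.1, -2.6, 5.0]
finger_gap: 0.0
```

```bash
python3 rel.py
```

```text
clk 5.95 board xy -0.016 -0.0044 z 0.2436 tip [0.5117 0.1235 0.0706] R [[-0.65, 0.76, 0.003], [0.76, 0.65, 0.001], [-0.001, 0.003, -1.0]] F [ 1.1 -2.6  5. ] [3.1387e+00 1.2000e-03 2.2778e+00]
```

>>> play_rows(offset=[[0.005, 0, 0.0], [0.005, 0, 0.0003]], angular=[[0, 0, 0], [0, 0, 0]], jaw=[0, 0])

```text
clock: 6.15
tool_pos: [0.5045, 0.1315, 0.2433]
orientation: [3.138, 0.002, 2.278]
ft_force: [0.2, -2.5, 15.1]
finger_gap: -0.0
```

```bash
python3 - <<'E'
from rel import *
p=bot.read_camera("wrist");cv2.imwrite("pics/w3.png",p["image"][:,:,::-1])
E
```

```text
clk 6.15 board xy -0.0055 -0.0044 z 0.2433 tip [0.5051 0.1317 0.0703] R [[-0.65, 0.76, 0.004], [0.76, 0.65, 0.001], [-0.002, 0.003, -1.0]] F [ 0.2 -2.5 15.1] [3.1384e+00 1.6000e-03 2.2778e+00]
```

View pics/w3.png

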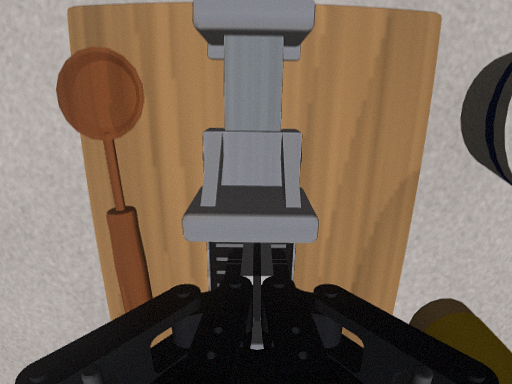

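>>> play_rows(offset=[[0.006, 0, -0.0006], [0.006, 0, 0.0]], angular=[[0, 0, 0], [0, 0, 0]], jaw=[0, 0])

```text
clock: 6.4
tool_pos: [0.4959, 0.1416, 0.2439]
orientation: [3.138, 0.002, 2.278]
ft_force: [2.1, -0.9, 4.1]
finger_gap: 0.0
```

```bash
python3 rel.py
```

```text
clk 6.4 board xy 0.0078 -0.0042 z 0.2439 tip [0.4965 0.1418 0.0709] R [[-0.65, 0.76, 0.003], [0.76, 0.65, 0.001], [-0.002, 0.003, -1.0]] F [ 2.1 -0.9  4.1] [3.1383e+00 1.6000e-03 2.2781e+00]
```

>>> play_rows(offset=[[0.006, 0, 0.0], [0.006, 0, 0.0003], [0.006, 0, 0.0]], angular=[[0, 0, 0], [0, 0, 0], [0, 0, 0]], jaw=[0, 0, 0])

```text
clock: 6.7
tool_pos: [0.4833, 0.1566, 0.2435]
orientation: [3.138, 0.002, 2.278]
ft_force: [2.4, 0.2, 4.5]
finger_gap: -0.0
```

```bash
python3 rel.py
```

```text
clk 6.7 board xy 0.0274 -0.0042 z 0.2435 tip [0.4841 0.1568 0.0705] R [[-0.65, 0.76, 0.004], [0.76, 0.65, 0.001], [-0.002, 0.004, -1.0]] F [2.4 0.2 4.5] [3.1378e+00 1.9000e-03 2.2783e+00]
```

>>> play_rows(offset=[[0.006, 0, 0.0], [0.005, 0, 0.0], [0.004, 0, 0.0]], angular=[[0, 0, 0], [0, 0, 0], [0, 0, 0]], jaw=[0, 0, 0])

```text
clock: 7.0
tool_pos: [0.4725, 0.1693, 0.2435]
orientation: [3.138, 0.002, 2.279]
ft_force: [2.9, -3.0, 4.9]
finger_gap: 0.001
```

```bash
python3 rel.py
```

```text
clk 7.0 board xy 0.044 -0.0039 z 0.2435 tip [0.4733 0.1695 0.0705] R [[-0.65, 0.76, 0.004], [0.76, 0.65, 0.001], [-0.002, 0.004, -1.0]] F [ 2.9 -3.   4.9] [3.1377e+00 2.0000e-03 2.2787e+00]
```

>>> play_rows(offset=[[0.003, 0, 0.0], [0.002, 0, 0.0]], angular=[[0, 0, 0], [0, 0, 0]], jaw=[0, 0])

```text
clock: 7.2
tool_pos: [0.4686, 0.1735, 0.2434]
orientation: [3.138, 0.002, 2.279]
ft_force: [2.5, -2.9, 5.5]
finger_gap: 0.001
```

```bash
python3 rel.py
```

```text
clk 7.2 board xy 0.0498 -0.0036 z 0.2434 tip [0.4693 0.1736 0.0704] R [[-0.65, 0.76, 0.004], [0.76, 0.65, 0.0], [-0.002, 0.003, -1.0]] F [ 2.5 -2.9  5.5] [3.1381e+00 2.4000e-03 2.2788e+00]
```

>>> play_rows(offset=[[0.002, 0, 0.0], [0.002, 0, 0.0]], angular=[[0, 0, 0], [0, 0, 0]], jaw=[0, 0])

```text
clock: 7.4
tool_pos: [0.4668, 0.1752, 0.2435]
orientation: [3.137, 0.006, 2.277]
ft_force: [20.0, -18.7, -6.3]
finger_gap: -0.001
```

```bash
python3 - <<'E'
from rel import *
p=bot.read_camera("wrist");cv2.imwrite("pics/w4.png",p["image"][:,:,::-1])
E
```

```text
clk 7.4 board xy 0.0522 -0.0033 z 0.2435 tip [0.4681 0.1749 0.0705] R [[-0.649, 0.761, 0.007], [0.761, 0.649, -0.002], [-0.006, 0.004, -1.0]] F [ 20.  -18.7  -6.3] [3.1371 0.0061 2.2768]
```

View pics/w4.png

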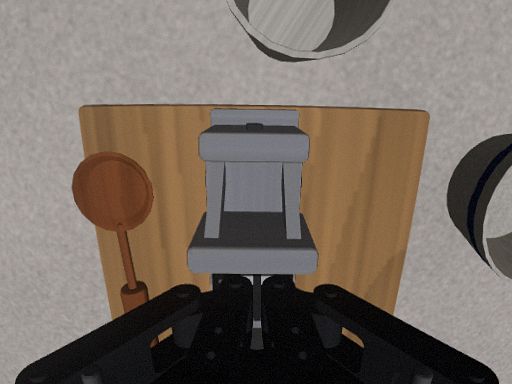

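>>> play_rows(offset=[[0, 0, 0], [0, 0, 0], [-0.0007, 0, -0.005], [-0.001, 0, -0.01], [-0.003, 0, -0.02], [-0.002, 0, -0.03], [0, 0, -0.04], [0, 0, -0.04], [0, 0, -0.03], [0, 0, 0]], angular=[[0, 0, 0], [0, 0, 0], [0, 0, 0], [0, 0, 0], [0, 0, 0], [0, 0, 0], [0, 0, 0], [0, 0, 0], [0, 0, 0], [0, 0, 0]], jaw=[0, 0, 0, 0, 0, 0, 0, 0, 0, 0])

```text
clock: 8.45
tool_pos: [0.4666, 0.1704, 0.4275]
orientation: [-3.138, 0.003, 2.278]
ft_force: [-0.2, 0.4, -1.1]
finger_gap: 0.0
```

```bash
python3 - <<'E'
from rel import *
for n in ["wrist","side"]:
    p=bot.read_camera(n);im=p["image"][:,:,::-1]
    if n=="side": im=cv2.resize(im[100:230,180:330],None,fx=4.5,fy=4.5,interpolation=cv2.INTER_CUBIC)
    else:
        M=np.eye(4);M[:3,:3]=R;M[:3,3]=s["tool_pos"];p["T"]=M@np.array(p["tool_from_camera"])
        for t,z in [("key_top",.078),("push_face",.093)]:
            for r in bot.pinpoint(p,t)[:1]:
                v,u=r["position"][0]*384,r["position"][1]*512; w=px2w(p,u,v,z); print(t,r["conf"],w.round(4),"board x",(w[:2]-S)@[np.cos(a),np.sin(a)])
    cv2.imwrite(f"pics/{n}5.png",im)
E
```

```text
clk 8.45 board xy 0.0486 -0.0001 z 0.4275 tip [0.4664 0.1696 0.2545] R [[-0.649, 0.76, -0.001], [0.76, 0.649, -0.004], [-0.003, -0.004, -1.0]] F [-0.2  0.4 -1.1] [-3.1376e+00  2.5000e-03  2.2776e+00]
key_top 0.61 [0.4763 0.1619 0.078 ] board x 0.03595105468264292
push_face 0.61 [0.4594 0.1815 0.093 ] board x 0.06176202385664509
```

View pics/wrist5.png

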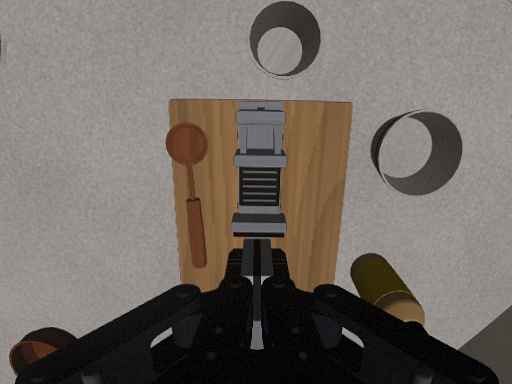

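View pics/side5.png

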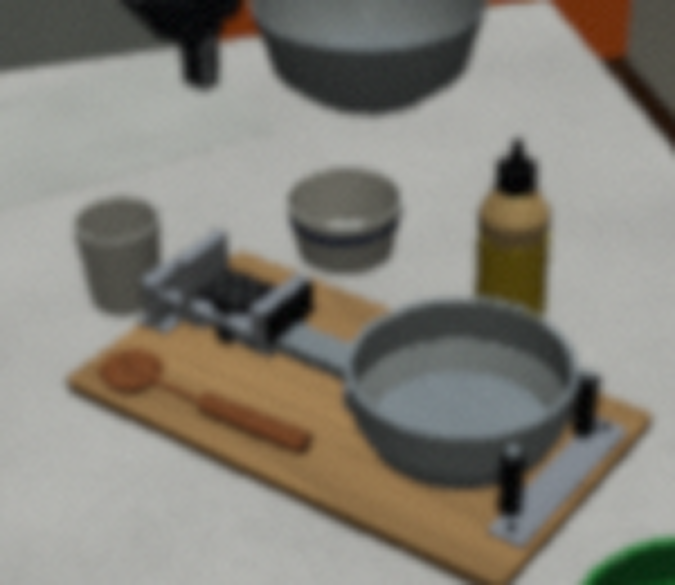

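The jaw is at the end stop (key at board x = +0.036, so the joint is about 0.072). The bowl, bottle, cup, tub and spoon look unmoved, and the arm is clear.

```bash
python3 -c "
from bench import bot
print(bot.hand_in())"
```

```text
the job is handed in; nothing more can be done
None
```

I pressed the release key down with the closed fingertips and pushed the jaw back to its end stop with the key held down. I then lifted straight clear and handed the job in at about 8.6 s of the 32 s allowed; it reported no verdict.

- **Jaw:** pushing stopped with about 27 N of resistance at the end. In the last wrist picture the key lies at board x = +36 mm and the carriage sits against the bracket, which puts the joint at about 0.072 m.
- **Surroundings:** by eye, the bowl, bottle, cup, tub and spoon stand where they did in the side view taken before I pressed the key. I did not measure their positions.
- **Robot:** the fingertips are about 0.25 m above the table, and the force reading is back to about zero.

**Things that were off:**
- The first press hit the bottom of the key's travel hard. The wrist force read 105 N for a moment, below the 120 N limit, and I backed off about 2 mm straight away.
- The side camera's estimates of the key's place were 1 to 2 cm off the others. I used the top and wrist views, which agreed with each other to about 2 mm.

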